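Change the empty key-blank bin at the bottom of the stack for the full one

ROBOT

A 6-joint arm with a two-finger parallel gripper is mounted at the origin on the work surface; the furniture and walls round the work are solid. World frame = base frame: x ahead of the robot, y to its left, z up, the work surface at z = 0. Lengths are in m, angles in rad, forces in N, time in s.
With the tool pointing down it reaches from about 0.275 to 0.85 m from the base axis. Payload 19 kg.
Tool frame: the origin (TCP) lies midway between the tips of the shut fingers; the grasp point (between the pads) lies behind it (bot.grip_point_offset is the z of the grasp point in the tool frame, in m); z points along the fingers, y is the line along which they close (so a half turn about z gives the same grasp; the last joint's range is limited). The gripper opens to 85 mm and grips with 20 to 120 N. Pads are 22 mm wide; open, the fingers measure 114 mm over their backs; the gripper's body (76 mm by 85 mm) begins 54 mm behind the grasp point. The pads swing forward as they close: fully open they stand 13 mm farther back than shut.
Start: joints at [1.186, 0.15, 1.437, -0, 1.554, -0.134], TCP at [0.143, 0.557, 0.231] pointing down, gripper open.
Joint ranges: [-2.8, 2.8], [-0.68, 2.1], [0.12, 2.68], [-1.39, 4.53], [0.16, 2.79], [-2.81, 2.81]. Speed limits (rad/s): [1.89, 1.89, 2.22, 3.01, 3.01, 3.01].

INTERFACE

Orientations are given as a rotation vector (axis times angle).
In Python, from station import bot, imaging gives the robot as it stands.
- The arm moves only by the tool play_rows, never from a script. Its argument "steps" is a list of rows, each an object with "fingers": the closure in counts, from 0 (fully open) to 255 (shut); "linear": the shift along the tool's x, y, z in mm, a list of three; "roll": the turn about the tool's z in degrees. A call has 1 to 12 rows; each row shifts and turns the commanded pose from where the row before left it, along the tool's axes as they then stand; what a row does not reach is not made up. A row lasts 1/10 s, in which the tool goes at most 50 mm and 8.59 degrees, less where a joint would pass 70% of its speed; a pose out of reach is approached as far as the arm can. A call with a gripper value outside its range is refused whole. The fingers move at their own pace and stop on an object; "grip_force" is the grip in N (left out, the last holds). Time passes only in rows, so rows that do not move let the fingers close. It gives the time, the measured TCP pose, the force, the opening and the grip force at its end, in the units of the state.
- bot.state(): the state, without advancing time (a new reading comes with each control period).
- imaging.get_image(name): name is "scene" or "top" or "wrist"; returns a dict with "pixels" (384x512x3 uint8, red, green, blue), "fx", "fy", "cx", "cy" (pixels), "k1" (the pictures are not rectified: a ray, as slopes to the right and down, at radius r is drawn at 1 + k1 r^2 times it, then the intrinsics apply), "camera_from_world" (4x4, takes a point from world to camera coordinates); the wrist camera has in their place "tool_from_camera" (4x4, takes a point from camera to tool coordinates, whose origin is the TCP and whose axes are the flange's). Camera axes: x right, y up, looking along -z (the intrinsics and any distortion apply to the point x, -y, -z); pixel columns grow to the right and rows downward; lengths in m; the calibration is good to about 2 mm. A picture is of the moment at which its call begins: read the wrist's pose just before it. There is no depth.
- bot.job_done(): hands the job in; it is judged then, once.
Trained networks look in the newest picture that a camera, given by its name, has taken for a name from the list of things; names that differ only in an ending like _2 or _b are one class to them, and where a whole thing is asked for, a point or a joint stands for the part that bears it (a point fixed in the world has none). Each returns a list of dicts, best first, with "confidence" (0 to 1); they miss things now and then, are a little off and sometimes report something else, mostly with a low value. They report only what shows in the picture. A call takes as long as a camera call.
- imaging.look_for(label, camera): "centre" ([x, y, z] in m, in world coordinates, good to about 4 mm: the middle of the surface that is visible of it).
The state is a dict: "t": time; "joint_positions": joint angles; "joint_velocities": joint speeds; "joint_torque": joint torques, N m; "eef_pos": TCP position; "tcp_rot": TCP orientation; "ft_force": force on the tool from outside, world axes, zero at the start; "torque": the same for the moment, N m; "grip_width": finger opening in m; "grip_force": force on a finger pad.
Only numpy, scipy, OpenCV 4.12 (cv2) and the standard library are available. Lean on these libraries where they do the work, as an engineer would, in place of code of your own. Each camera call takes 0.05 s, during which the arm holds its last target. There are 200 camera calls.

TASK

The long bin with the white lid, at the bottom of the stack on the black lug plate, has run empty. First set the small red-lidded and green-lidded bins that stand on it side by side on the black rubber mat; then lock the white bin down on the orange lug plate and lock the full yellow-lidded long bin on the black lug plate in its stead, and finally put both small bins back on top, each locked on the lid lugs at the end where it stood before. Keep the bins upright and leave the white-and-blue carton and the nickel lock cylinder where they are.

Things in the scene. Friction and masses are not known exactly. Their poses are not given: they have to be found in the camera images.
- small_red_c (a point): Small grey bin with RED lid: 46 mm (x) by 56 mm (y), 44 mm high to the lid top, 0.12 to 0.2 kg. On the lid 2 black cone lugs (14 mm wide, 10 at the tip, 5 high) at y = -15 and +15 mm; in the foot 2 square pockets there, 17 mm wide, 6 deep. Stands locked on one end of the white-lidded bin. Point: bin centre, 22 mm above its underside; z up; the same turned half round.
- small_green_c (a point): The same small bin (46 x 56 x 44 mm, 0.12 to 0.2 kg, same lugs, pockets and point) with GREEN lid, locked on the other end of the white-lidded bin. The two small bins' centres are 80 mm apart, with 24 mm of white lid seen between them.
- long_white_c (a point): Long grey parts bin with WHITE lid, empty: 46 mm (x) by 136 mm (y), 44 high, 0.12 to 0.21 kg; lugs on the lid and pockets below as on the small bins, four each, at y = -55, -25, 25, 55 mm. Locked on the black plate, under the small bins. Point: bin centre, 22 mm above its underside. A small bin seats 40 mm from its middle along y, bin centre 44 mm above this one.
- long_yellow_c (a point): The same long bin (46 x 136 x 44 mm, same lugs, pockets and point) with YELLOW lid, full, 0.36 to 0.59 kg, standing alone on the bench at the start.
- stack_plate: BLACK lug plate screwed to the bench, 62 mm (x) by 150 mm (y) and 6 mm thick; four lugs like those of a long lid stand on it along its y at -55, -25, +25 and +55 mm. Origin: centre of its underside, on the bench; z up. A long bin seated on it has its centre 28 mm above this origin.
- empties_plate: The same lug plate (62 x 150 x 6 mm, same lugs and origin) in ORANGE, screwed to the bench, bare at the start.
- mat: Black rubber counter mat with fine ribs, fixed to the bench, 80 mm (x) by 160 mm (y), 3 mm thick, bare at the start. Origin: centre of its underside, on the bench; y along its length.
- blank_box_2_c (a point): White carton with a blue label, 71 x 110 x 50 mm, between the white mains box and the grey machine; bystander. Point: its middle, 25 mm above the bench.
- lock_cylinder_2_c (a point): Nickel lock cylinder lying on the bench, 17 x 60 x 24 mm, beside the black motor; bystander. Point: its middle, 12 mm above the bench.
- machine_corner (a point): Fixed point on the upright edge, nearest the bins, of the tall grey key machine (0.28 m high, solid), at 0.20 m height. From this edge one face of the machine runs away from the robot at +30 degrees from +x for 0.34 m, the other at -60 degrees for 0.25 m: keep the gripper clear of it.

How it is judged:
By the outcome, as a careful person would: the job done as asked, in the order asked, and still so for the second after the job is handed in, with the robot touching nothing.
It also fails if it takes over 144 s, if anything falls off the work surface, if the arm or the gripper's body presses on something with over 40 N, if the wrist force passes 120 N, or if a joint passes its speed limit or range.

## Working session

There is one attempt and no reset: what is moved stays moved. The work goes in short steps, Python scripts to look and compute and a tool call to move; the robot and the scene stay as the last step left them, time stands still between calls to the robot, and variables do not carry over. Pictures are saved under pics/ and viewed, at most 14 in all, crops included, and the job is handed in when it is done.

Besides the shell and the picture viewer there is one more tool, called after "Emit:" as name(argument=value, ...) on one line, values as JSON. play_rows: Moves the arm, as the interface text tells. Its arguments: {"type":"object","properties":{"steps":{"type":"array","items":{"type":"object","properties":{"fingers":{"type":"number"},"linear":{"type":"array","items":{"type":"number"}},"roll":{"type":"number"}}}},"grip_force":{"type":"number"}},"required":["steps"]}

```bash
ls; mkdir -p pics
python3 - <<'E'
from station import bot, imaging
import cv2, numpy as np
print(bot.state(), bot.grip_point_offset)
for c in ("scene","top"):
    im=imaging.get_image(c); cv2.imwrite(f"pics/{c}0.png",im["pixels"][:,:,::-1])
    print(c,im["fx"],im["cx"],im["cy"],im["k1"],np.round(im["camera_from_world"],3).tolist())
    for n in ["small_red_c","small_green_c","long_white_c","long_yellow_c","stack_plate","empties_plate","mat","blank_box_2_c","lock_cylinder_2_c","machine_corner"]:
        print(n,[(np.round(d["centre"],4).tolist(),round(d["confidence"],2)) for d in imaging.look_for(n,c)][:3])
im=imaging.get_image("wrist");print(im["fx"],im["cx"],im["cy"],im["k1"],im["tool_from_camera"])
E
```

```text
pics
{'t': 0.0, 'joint_positions': array([ 1.18598280e+00,  1.50976914e-01,  1.43800706e+00,  5.83217490e-06,
        1.55380859e+00, -1.34010327e-01]), 'joint_velocities': array([ 0.00111776,  0.00028026,  0.00054178, -0.0001617 ,  0.00015668,
        0.00219146]), 'joint_torque': array([ 3.11666499e-04, -7.13046384e+01, -5.70868599e+01,  1.00769923e-04,
        9.06871981e-03,  6.55108488e-05]), 'eef_pos': array([0.14263631, 0.55677837, 0.23069257]), 'tcp_rot': array([-3.92889908e-01, -3.11661184e+00,  1.81921706e-03]), 'ft_force': array([ 0.229719  , -0.43496377, -0.36361877]), 'torque': array([-1.66802838e-03, -7.04248556e-03,  5.96718352e-05]), 'grip_force': 0.0, 'grip_width': 0.08554795624412144} -0.0187
scene 421.53864757663257 254.47348904535556 197.82144655780067 -0.04748029480905611 [[0.712, -0.701, 0.02, -0.263], [0.482, 0.51, 0.713, -0.453], [-0.51, -0.498, 0.701, -0.659], [0.0, 0.0, 0.0, 1.0]]
small_red_c [([0.4791, 0.2735, 0.0941], 0.89)]
small_green_c [([0.5462, 0.3201, 0.0961], 0.95)]
long_white_c [([0.4777, 0.2753, 0.0284], 0.68)]
long_yellow_c [([0.5166, 0.0319, 0.0474], 0.66)]
stack_plate [([0.4993, 0.2787, 0.0072], 0.6)]
empties_plate [([0.6555, -0.073, 0.0514], 0.46)]
mat [([0.4524, 0.3971, 0.0042], 0.79)]
blank_box_2_c [([0.6553, -0.0732, 0.0506], 0.9), ([0.5142, 0.0319, 0.0462], 0.53)]
lock_cylinder_2_c [([0.4047, -0.0206, 0.0231], 0.67)]Traceback (most recent call last):
  File "<stdin>", line 8, in <module>
ValueError: it knows: blank_box_2, empties_plate, lock_cylinder_2, long_white, long_yellow, mat, small_green, small_red, stack_plate
```

Run:
```python
from station import bot, imaging
import cv2, numpy as np
for c in ("top","wrist"):
    im=imaging.get_image(c); cv2.imwrite(f"pics/{c}0.png",im["pixels"][:,:,::-1])
    print(c,im["fx"],im["cx"],im["cy"],im["k1"],np.round(im.get("camera_from_world",im.get("tool_from_camera")),3).tolist())
    for n in ["small_red_c","small_green_c","long_white_c","long_yellow_c","stack_plate","empties_plate","mat","blank_box_2_c","lock_cylinder_2_c"]:
        print(n,[(np.round(d["centre"],4).tolist(),round(d["confidence"],2)) for d in imaging.look_for(n,c)][:3])
```

```text
top 388.7077419189014 255.9543827368557 189.85280014756813 -0.028089710732595558 [[-0.006, -1.0, 0.013, 0.16], [0.981, -0.003, 0.192, -0.545], [-0.192, 0.014, 0.981, -0.901], [0.0, 0.0, 0.0, 1.0]]
small_red_c []
small_green_c [([0.557, 0.3314, 0.0946], 0.78)]
long_white_c [([0.5223, 0.3044, 0.0502], 0.46)]
long_yellow_c [([0.5278, 0.0395, 0.0465], 0.96)]
stack_plate [([0.5137, 0.2883, 0.006], 0.55)]
empties_plate []
mat [([0.4606, 0.4008, 0.0034], 0.77)]
blank_box_2_c [([0.6711, -0.0645, 0.0489], 0.8)]
lock_cylinder_2_c [([0.4105, -0.0238, 0.0243], 0.42)]
wrist 279.0371614540757 259.4174975550045 193.98109419922352 -0.034657946409492046 [[0.0, 0.957, 0.289, 0.073], [1.0, -0.0, 0.001, -0.0], [0.001, 0.289, -0.957, -0.143], [0.0, 0.0, 0.0, 1.0]]
small_red_c []
small_green_c []
long_white_c []
long_yellow_c []
stack_plate []
empties_plate []
mat [([0.3877, 0.391, 0.0035], 0.73)]
blank_box_2_c []
lock_cylinder_2_c []
```

View pics/scene0.png

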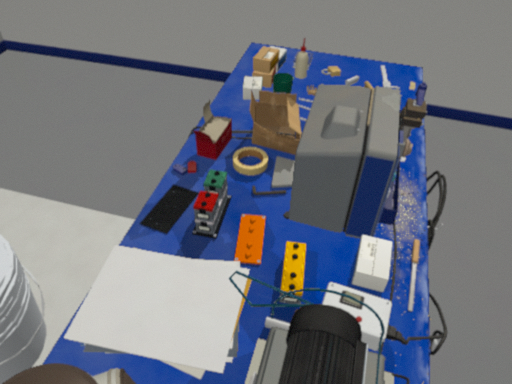

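View pics/top0.png

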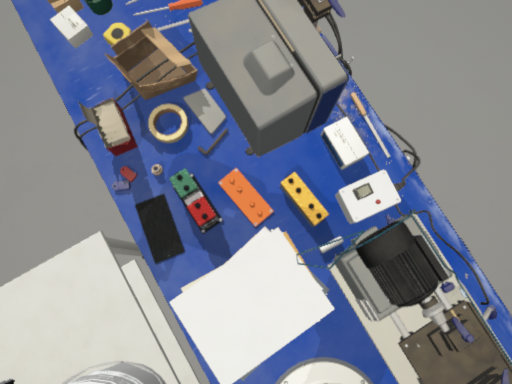

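```bash
cat > h.py <<'E'
from station import bot, imaging
import cv2, numpy as np
from scipy.spatial.transform import Rotation as R
def dist(im): return np.array([[im["fx"],0,im["cx"]],[0,im["fy"],im["cy"]],[0,0,1.]]),np.array([im["k1"],0,0,0.])
def cfw(im,st=None):
    if "camera_from_world" in im: return np.array(im["camera_from_world"])
    T=np.eye(4); T[:3,:3]=R.from_rotvec(st["tcp_rot"]).as_matrix(); T[:3,3]=st["eef_pos"]
    return np.linalg.inv(T@np.array(im["tool_from_camera"]))
F=np.diag([1.,-1,-1])
def proj(im,P,st=None):
    M=cfw(im,st); K,d=dist(im); c=(np.atleast_2d(P)@M[:3,:3].T+M[:3,3])@F
    return cv2.projectPoints(c,np.zeros(3),np.zeros(3),K,d)[0][:,0]
def unproj(im,uv,z,st=None):
    M=cfw(im,st); K,d=dist(im)
    n=cv2.undistortPoints(np.atleast_2d(uv).astype(float)[:,None],K,d)[:,0]
    r=np.c_[n,np.ones(len(n))]@F@M[:3,:3]; o=-M[:3,:3].T@M[:3,3]
    return o+r*((np.asarray(z)-o[2])/r[:,2])[:,None]
def crop(im,name,r0,r1,c0,c1,s): cv2.imwrite("pics/"+name,cv2.resize(np.ascontiguousarray(im["pixels"][r0:r1,c0:c1,::-1]),None,fx=s,fy=s,interpolation=cv2.INTER_CUBIC))
E
python3 - <<'E'
from h import *
crop(imaging.get_image("top"),"topc.png",150,270,130,330,4)
crop(imaging.get_image("scene"),"scenec.png",165,310,135,315,4)
E
```

```text
(no output)
```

View pics/topc.png

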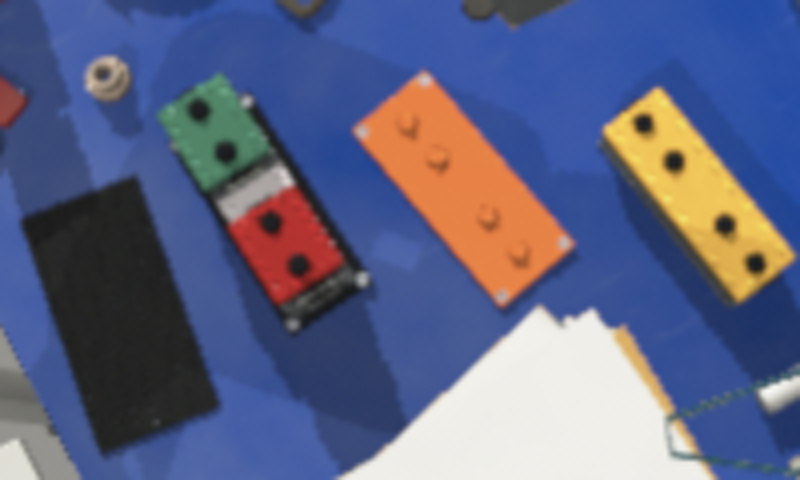

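View pics/scenec.png

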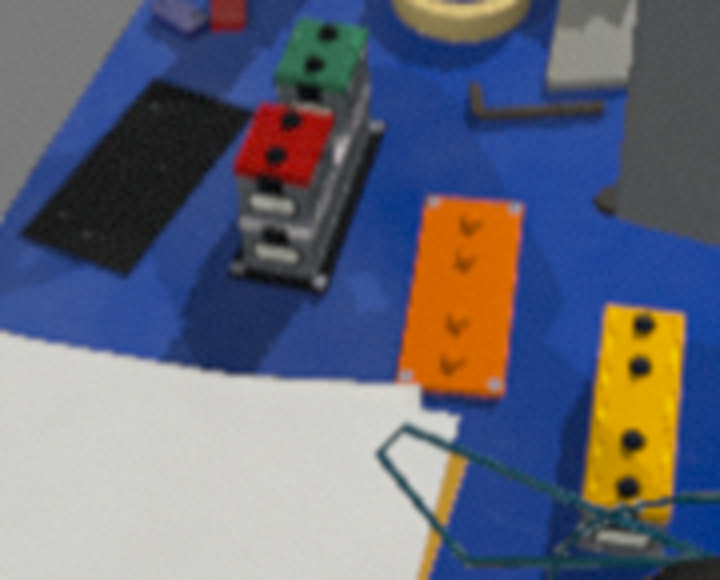

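Run:
```python
from h import *
t=imaging.get_image("top"); s=imaging.get_image("scene")
P={"green":([(199,110),(226,152)],[(327,33),(314,65)],.0965),"red":([(271,222),(299,265)],[(290,121),(276,156)],.0965),
"orange":([(407,125),(438,158),(488,217),(520,255)],[(470,226),(463,262),(456,325),(451,365)],.0085),
"yellow":([(644,123),(674,161),(726,225),(756,263)],[(643,325),(639,366),(632,440),(628,487)],.0465),
"mat":([(22,218),(135,177),(218,407),(105,453)],[(155,80),(248,112),(127,273),(22,235)],.003)}
for n,(a,b,z) in P.items():
    A=unproj(t,(np.array(a)+.5)/4-.5+[130,150],z); B=unproj(s,(np.array(b)+.5)/4-.5+[135,165],z)
    for X in (A,B):
        d=X[0]-X[-1] if n!="mat" else X[0]-X[3]
        print(n,np.round(X.mean(0)[:2]*1000,1),"ang",round(np.degrees(np.arctan2(d[1],d[0])),1),"len",round(np.linalg.norm(d)*1000,1))
print((lambda X:[np.round(unproj(t,[297,256],z)[0],3) for z in X])([0,.05,.1,.15]),[np.round(unproj(s,[230,279],z)[0],3) for z in (0,.05,.1,.15)])
q=unproj(t,[328,243],.012);print(q)
```

```text
green [555.6 329.6] ang 33.3 len 30.1
green [555.  331.2] ang 34.0 len 30.4
red [489.1 285.8] ang 33.6 len 30.1
red [487.9 286.7] ang 34.3 len 29.7
orange [536.6 184.4] ang 40.4 len 111.1
orange [533.4 183.6] ang 39.9 len 109.7
yellow [526.7  38.3] ang 37.2 len 110.0
yellow [525.9  39.5] ang 37.4 len 109.3
mat [459.  401.5] ang 21.8 len 159.4
mat [457.7 403.5] ang 21.6 len 157.4
[array([0.387, 0.055, 0.   ]), array([0.385, 0.061, 0.05 ]), array([0.384, 0.067, 0.1  ]), array([0.383, 0.073, 0.15 ])] [array([0.423, 0.133, 0.   ]), array([0.401, 0.107, 0.05 ]), array([0.378, 0.08 , 0.1  ]), array([0.356, 0.054, 0.15 ])]
[[ 0.41782366 -0.02188098  0.012     ]]
```

```bash
cat >> h.py <<'E'
def delta(x,y,z,yaw=None):
    """mm,deg: roll first (yaw = world angle of tool y, mod 180), then shift in the turned tool's axes"""
    st=bot.state(); r=R.from_rotvec(st["tcp_rot"]); M=r.as_matrix(); cur=np.degrees(np.arctan2(M[1,1],M[0,1]))
    roll=0 if yaw is None else (cur-yaw+90)%180-90
    M=(r*R.from_rotvec([0,0,np.radians(roll)])).as_matrix()
    print("t",round(st["t"],2),"pos",np.round(st["eef_pos"]*1000,1),"yaw",round(cur,2),"tilt",np.round(M[:2,2],4),"j6",round(st["joint_positions"][5],2),"w",round(st["grip_width"]*1e3,1),"F",np.round(st["ft_force"],1),"| roll",round(roll,2),"lin",np.round((np.array([x,y,z])-st["eef_pos"]*1000)@M,1))
E
python3 - <<'E'
from h import *
t=imaging.get_image("top"); s=imaging.get_image("scene")
print(unproj(t,[262,150],.28),unproj(s,[292,218],0))
E
```

```text
[[0.57812573 0.14909272 0.28      ]] [[0.66273503 0.16140206 0.        ]]
```

Emit:
play_rows(steps=[{"roll": -8,"fingers": 0},{"roll": -8},{"roll": -8},{"roll": -8},{"roll": -8},{"roll": -7.9},{"linear": [-18,-42,0]},{"linear": [-18,-42,0]},{"linear": [-18,-42,0]},{"linear": [-18,-42,0]},{"linear": [-18,-42,0]}])

```text
$.steps[0]: bad value
```

Emit:
play_rows(steps=[{"roll": -8,"fingers": 0,"linear": [0,0,0]},{"roll": -8,"fingers": 0,"linear": [0,0,0]},{"roll": -8,"fingers": 0,"linear": [0,0,0]},{"roll": -8,"fingers": 0,"linear": [0,0,0]},{"roll": -8,"fingers": 0,"linear": [0,0,0]},{"roll": -7.9,"fingers": 0,"linear": [0,0,0]},{"linear": [-18,-42,0],"fingers": 0,"roll": 0},{"linear": [-18,-42,0],"fingers": 0,"roll": 0},{"linear": [-18,-42,0],"fingers": 0,"roll": 0},{"linear": [-18,-42,0],"fingers": 0,"roll": 0},{"linear": [-18,-42,0],"fingers": 0,"roll": 0}])

```text
t: 2.9
eef_pos: [0.335, 0.4304, 0.2315]
tcp_rot: [-0.906, 3.008, 0.0]
ft_force: [0.8, 0.4, 1.0]
grip_width: 0.0852
grip_force: 0.0
```

Emit:
play_rows(steps=[{"linear": [-18,-41,0],"fingers": 0,"roll": 0},{"linear": [-18,-41,0],"fingers": 0,"roll": 0},{"linear": [-18,-41,0],"fingers": 0,"roll": 0},{"linear": [-18,-41,0],"fingers": 0,"roll": 0},{"linear": [-17,-41,0],"fingers": 0,"roll": 0},{"linear": [0,0,0],"fingers": 0,"roll": 0},{"linear": [0,0,0],"fingers": 0,"roll": 0}])

```text
t: 3.6
eef_pos: [0.5217, 0.3093, 0.2309]
tcp_rot: [0.903, -3.008, -0.0]
ft_force: [-0.5, 0.4, 0.2]
grip_width: 0.0852
grip_force: 0.0
```

Run:
```python
from h import *
delta(522,308,230,123.5)
st=bot.state(); im=imaging.get_image("wrist"); np.savez("w1.npz",**im,**{"tcp_rot":st["tcp_rot"],"eef_pos":st["eef_pos"]})
cv2.imwrite("pics/w1.png",im["pixels"][:,:,::-1])
```

```text
t 3.6 pos [521.7 309.3 230.9] yaw 123.43 tilt [-0.0008 -0.0002] j6 -1.75 w 85.2 F [-0.5  0.4  0.2] | roll -0.07 lin [ 0.4 -1.2  0.9]
```

View pics/w1.png

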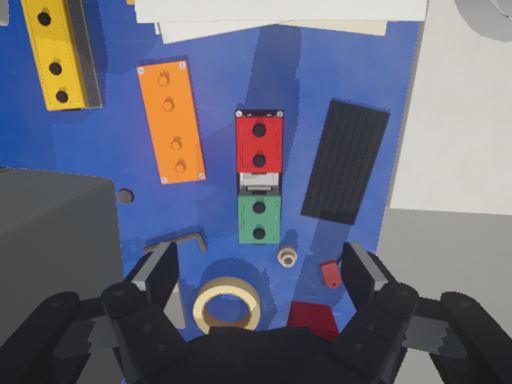

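Run:
```python
from h import *
w=np.load("w1.npz"); st=w
P={"green":([(259,207.3),(259,234)],.0965),"red":([(259.2,130),(259.2,161)],.0965),"orange":([(163,80),(168,104),(176,146),(180.5,168)],.0085),
"yellow":([(44,19),(55,69),(62,97)],.0465),"mat":([(335,100),(389,112),(355,223),(302,213)],.003)}
for n,(a,z) in P.items():
    X=unproj(w,a,z,st); d=X[-1]-X[0]
    if n=="mat": d=X[3]-X[0]
    print(n,np.round(X.mean(0)[:2]*1000,1),"ang",round(np.degrees(np.arctan2(d[1],d[0])),1),"len",round(np.linalg.norm(d)*1000,1))
    if n=="yellow": print(X, X[0]-68.0e-3*0)
```

```text
green [555.8 330.1] ang 33.4 len 30.7
red [489.2 286.3] ang 33.4 len 30.4
orange [538.  184.8] ang 40.3 len 110.8
yellow [541.7  50.2] ang 37.5 len 79.9
[[0.50726162 0.02390455 0.0465    ]
 [0.5473119  0.05404376 0.0465    ]
 [0.57066395 0.07252047 0.0465    ]] [0.50726162 0.02390455 0.0465    ]
mat [456.7 402.9] ang 20.4 len 156.5
```

Emit:
play_rows(grip_force=40, steps=[{"linear": [-20,-0.7,40],"fingers": 0,"roll": 0},{"linear": [-20,-0.6,40],"fingers": 0,"roll": 0},{"linear": [0,0,35],"fingers": 0,"roll": 0},{"linear": [0,0,35],"fingers": 0,"roll": 0},{"linear": [0,0,24],"fingers": 0,"roll": 0},{"linear": [0,0,0],"fingers": 255,"roll": 0},{"linear": [0,0,0],"fingers": 255,"roll": 0},{"linear": [0,0,0],"fingers": 255,"roll": 0},{"linear": [0,0,0],"fingers": 255,"roll": 0},{"linear": [0,0,0],"fingers": 255,"roll": 0}])

```text
t: 4.65
eef_pos: [0.5559, 0.3316, 0.0595]
tcp_rot: [-0.906, 3.005, 0.001]
ft_force: [-2.4, 0.6, 9.2]
grip_width: 0.0457
grip_force: 42.2
```

Run:
```python
from h import *
delta(495.3,417.1,10,111.3)
```

```text
t 4.65 pos [555.9 331.6  59.5] yaw 123.54 tilt [0.0027 0.0016] j6 -1.74 w 45.7 F [-2.4  0.6  9.2] | roll 12.24 lin [ 25.5 101.6  49.5]
```

Emit:
play_rows(steps=[{"linear": [0,0,-8],"fingers": 255,"roll": 0},{"linear": [0,0,-15],"fingers": 255,"roll": 0},{"linear": [0,0,-25],"fingers": 255,"roll": 0},{"linear": [0,0,-22],"fingers": 255,"roll": 0},{"linear": [0,0,0],"fingers": 255,"roll": 6.1},{"linear": [0,0,0],"fingers": 255,"roll": 6.1},{"linear": [8,32,0],"fingers": 255,"roll": 0},{"linear": [9,35,0],"fingers": 255,"roll": 0},{"linear": [8,34,0],"fingers": 255,"roll": 0},{"linear": [0,0,30],"fingers": 255,"roll": 0},{"linear": [0,0,30],"fingers": 255,"roll": 0},{"linear": [0,0,25],"fingers": 255,"roll": 0}])

```text
t: 5.85
eef_pos: [0.495, 0.4163, 0.0425]
tcp_rot: [-0.582, 3.086, 0.0]
ft_force: [1.1, 0.3, -1.9]
grip_width: 0.0453
grip_force: 41.6
```

Run:
```python
from h import *
delta(495.3,417.1,12.5,111.3)
```

```text
t 5.85 pos [495.  416.3  42.5] yaw 111.37 tilt [0.0007 0.0003] j6 -1.36 w 45.3 F [ 1.1  0.3 -1.9] | roll 0.07 lin [-0.5  0.7 30. ]
```

Emit:
play_rows(steps=[{"linear": [0,0,14],"fingers": 255,"roll": 0},{"linear": [0,0,10],"fingers": 255,"roll": 0},{"linear": [0,0,3],"fingers": 255,"roll": 0},{"linear": [0,0,2],"fingers": 255,"roll": 0},{"linear": [0,0,1],"fingers": 255,"roll": 0},{"linear": [0,0,0],"fingers": 255,"roll": 0}])

```text
t: 6.45
eef_pos: [0.4955, 0.4161, 0.013]
tcp_rot: [-0.581, 3.087, 0.0]
ft_force: [-0.6, 0.6, -1.0]
grip_width: 0.0456
grip_force: 41.6
```

Emit:
play_rows(steps=[{"linear": [0,0,1],"fingers": 255,"roll": 0},{"linear": [0,0,1],"fingers": 255,"roll": 0},{"linear": [0,0,0],"fingers": 255,"roll": 0}])

```text
t: 6.75
eef_pos: [0.4955, 0.4161, 0.0125]
tcp_rot: [-0.581, 3.086, 0.001]
ft_force: [-9.2, -7.1, 21.1]
grip_width: 0.0454
grip_force: 44.3
```

Emit:
play_rows(steps=[{"linear": [0,0,-1],"fingers": 0,"roll": 0},{"linear": [0,0,0],"fingers": 0,"roll": 0},{"linear": [0,0,0],"fingers": 0,"roll": 0},{"linear": [0,0,-30],"fingers": 0,"roll": 0},{"linear": [0,0,-45],"fingers": 0,"roll": 0},{"linear": [0,0,-45],"fingers": 0,"roll": -6},{"linear": [0,0,0],"fingers": 0,"roll": -6},{"linear": [26,-35,0],"fingers": 0,"roll": 0},{"linear": [25,-35,0],"fingers": 0,"roll": 0},{"linear": [25,-35,0],"fingers": 0,"roll": 0},{"linear": [0,0,0],"fingers": 0,"roll": 0}])

```text
t: 7.85
eef_pos: [0.4893, 0.2827, 0.1314]
tcp_rot: [0.897, -3.011, 0.002]
ft_force: [0.6, 0.5, 0.6]
grip_width: 0.0851
grip_force: 0.0
```

Run:
```python
from h import *
delta(489.2,286.6,58,123.4)
```

```text
t 7.85 pos [489.3 282.7 131.4] yaw 123.17 tilt [-0.     -0.0012] j6 -1.76 w 85.1 F [0.6 0.5 0.6] | roll -0.23 lin [-2.1  3.4 73.4]
```

Emit:
play_rows(steps=[{"linear": [-2,3.4,30],"fingers": 0,"roll": -0.2},{"linear": [0,0,30],"fingers": 0,"roll": 0},{"linear": [0,0,13.5],"fingers": 0,"roll": 0},{"linear": [0,0,0],"fingers": 255,"roll": 0},{"linear": [0,0,0],"fingers": 255,"roll": 0},{"linear": [0,0,0],"fingers": 255,"roll": 0},{"linear": [0,0,0],"fingers": 255,"roll": 0},{"linear": [0,0,0],"fingers": 255,"roll": 0}])

```text
t: 8.65
eef_pos: [0.49, 0.2907, 0.0593]
tcp_rot: [-0.905, 3.006, 0.0]
ft_force: [0.7, -0.0, 6.6]
grip_width: 0.0456
grip_force: 41.9
```

Run:
```python
from h import *
delta(420.7,388.1,12,111.3)
```

```text
t 8.65 pos [490.  290.7  59.3] yaw 123.53 tilt [0.0024 0.0009] j6 -1.76 w 45.6 F [ 0.7 -0.   6.6] | roll 12.23 lin [ 29.3 115.9  47.3]
```

Emit:
play_rows(steps=[{"linear": [0,0,-8],"fingers": 255,"roll": 0},{"linear": [0,0,-15],"fingers": 255,"roll": 0},{"linear": [0,0,-25],"fingers": 255,"roll": 0},{"linear": [0,0,-22],"fingers": 255,"roll": 0},{"linear": [0,0,0],"fingers": 255,"roll": 6.1},{"linear": [0,0,0],"fingers": 255,"roll": 6.1},{"linear": [9,38,0],"fingers": 255,"roll": 0},{"linear": [10,39,0],"fingers": 255,"roll": 0},{"linear": [10,39,0],"fingers": 255,"roll": 0},{"linear": [0,0,0],"fingers": 255,"roll": 0},{"linear": [0,0,30],"fingers": 255,"roll": 0},{"linear": [0,0,30],"fingers": 255,"roll": 0}])

```text
t: 9.85
eef_pos: [0.4205, 0.3885, 0.069]
tcp_rot: [-0.582, 3.084, 0.002]
ft_force: [-0.6, -0.4, -1.4]
grip_width: 0.0455
grip_force: 41.9
```

Emit:
play_rows(steps=[{"linear": [0,0,30],"fingers": 255,"roll": 0},{"linear": [0,0,15],"fingers": 255,"roll": 0},{"linear": [0,0,6],"fingers": 255,"roll": 0},{"linear": [0,0,0],"fingers": 255,"roll": 0},{"linear": [0,0,0],"fingers": 255,"roll": 0}])

```text
t: 10.35
eef_pos: [0.4207, 0.3883, 0.0182]
tcp_rot: [-0.581, 3.086, 0.001]
ft_force: [-0.2, -0.0, -1.3]
grip_width: 0.0458
grip_force: 41.7
```

Emit:
play_rows(steps=[{"linear": [0,0,4],"fingers": 255,"roll": 0},{"linear": [0,0,1.5],"fingers": 255,"roll": 0},{"linear": [0,0,0.8],"fingers": 255,"roll": 0},{"linear": [0,0,0],"fingers": 255,"roll": 0}])

```text
t: 10.75
eef_pos: [0.4204, 0.3881, 0.0123]
tcp_rot: [-0.581, 3.086, 0.001]
ft_force: [-7.0, -7.0, 20.8]
grip_width: 0.0453
grip_force: 44.2
```

Emit:
play_rows(steps=[{"linear": [0,0,-1],"fingers": 0,"roll": 0},{"linear": [0,0,0],"fingers": 0,"roll": 0},{"linear": [0,0,0],"fingers": 0,"roll": 0},{"linear": [0,0,-30],"fingers": 0,"roll": 0},{"linear": [0,0,-45],"fingers": 0,"roll": 0},{"linear": [0,0,-42],"fingers": 0,"roll": -6},{"linear": [0,0,0],"fingers": 0,"roll": -6},{"linear": [-14,-41,0],"fingers": 0,"roll": 0},{"linear": [-14,-41,0],"fingers": 0,"roll": 0},{"linear": [-13,-41,0],"fingers": 0,"roll": 0},{"linear": [0,0,0],"fingers": 0,"roll": 0},{"linear": [0,0,0],"fingers": 0,"roll": 0}])

```text
t: 11.95
eef_pos: [0.5222, 0.307, 0.1281]
tcp_rot: [0.898, -3.01, -0.0]
ft_force: [-1.0, 0.3, 0.3]
grip_width: 0.0855
grip_force: 0.0
```

Run:
```python
from h import *
delta(522.5,308.2,13.5,123.4)
st=bot.state(); im=imaging.get_image("wrist"); np.savez("w2.npz",**im,**{"tcp_rot":st["tcp_rot"],"eef_pos":st["eef_pos"]})
cv2.imwrite("pics/w2.png",im["pixels"][:,:,::-1])
```

```text
t 11.95 pos [522.2 307.  128.1] yaw 123.23 tilt [-0.0007 -0.0002] j6 -1.75 w 85.5 F [-1.   0.3  0.3] | roll -0.17 lin [ -1.    0.8 114.6]
```

View pics/w2.png

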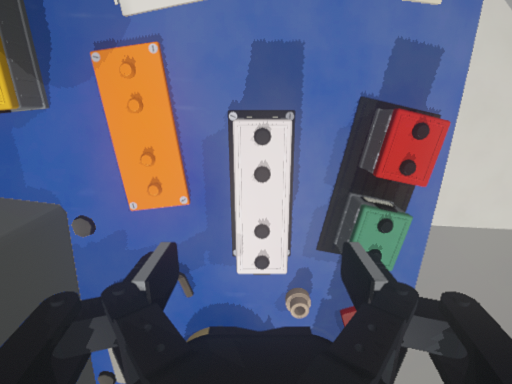

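Run:
```python
from h import *
w=np.load("w2.npz"); st=w
P={"white":([(262,136),(262.5,174),(262,231),(262,262)],.0525),"orange":([(126,69),(134.5,104.5),(147.5,159.5),(154,189)],.0085),
"red":([(421,131),(408,167)],.0495),"green":([(385.5,226),(375,257)],.0495)}
for n,(a,z) in P.items():
    X=unproj(w,a,z,st); d=X[-1]-X[0]
    print(n,np.round(X.mean(0)[:2]*1000,1),"ang",round(np.degrees(np.arctan2(d[1],d[0])),1),"len",round(np.linalg.norm(d)*1000,1),[round(np.linalg.norm(X[i+1]-X[i])*1000,1) for i in range(len(a)-1)])
```

```text
white [521.9 308.2] ang 33.4 len 109.4 [np.float64(29.9), np.float64(49.6), np.float64(29.9)]
orange [537.9 184.5] ang 40.3 len 110.2 [np.float64(30.3), np.float64(50.6), np.float64(29.4)]
red [418.  385.6] ang 21.2 len 29.4 [np.float64(29.4)]
green [495.5 415.4] ang 23.0 len 30.5 [np.float64(30.5)]
```

Emit:
play_rows(steps=[{"linear": [-0.5,0.8,35],"fingers": 0,"roll": -0.2},{"linear": [0,0,35],"fingers": 0,"roll": 0},{"linear": [0,0,30],"fingers": 0,"roll": 0},{"linear": [0,0,13],"fingers": 0,"roll": 0},{"linear": [0,0,0],"fingers": 0,"roll": 0},{"linear": [0,0,0],"fingers": 255,"roll": 0},{"linear": [0,0,0],"fingers": 255,"roll": 0},{"linear": [0,0,0],"fingers": 255,"roll": 0},{"linear": [0,0,0],"fingers": 255,"roll": 0},{"linear": [0,0,0],"fingers": 255,"roll": 0},{"linear": [0,0,0],"fingers": 255,"roll": 0}])

```text
t: 13.1
eef_pos: [0.5225, 0.309, 0.0171]
tcp_rot: [-0.905, 3.006, 0.001]
ft_force: [-1.8, 0.6, 7.1]
grip_width: 0.0457
grip_force: 41.4
```

Run:
```python
from h import *
delta(537.9,184.5,15.5,130.3)
```

```text
t 13.1 pos [522.5 309.   17.1] yaw 123.53 tilt [0.0019 0.001 ] j6 -1.75 w 45.7 F [-1.8  0.6  7.1] | roll -6.77 lin [  68.7 -104.9    1.5]
```

Emit:
play_rows(steps=[{"linear": [0,0,-8],"fingers": 255,"roll": 0},{"linear": [0,0,-15],"fingers": 255,"roll": 0},{"linear": [0,0,-30],"fingers": 255,"roll": 0},{"linear": [0,0,-30],"fingers": 255,"roll": 0},{"linear": [0,0,-30],"fingers": 255,"roll": -6.8},{"linear": [17,-26,0],"fingers": 255,"roll": 0},{"linear": [17,-16,0],"fingers": 255,"roll": 0},{"linear": [0,0,0],"fingers": 255,"roll": 0},{"linear": [0,0,0],"fingers": 255,"roll": 0}])

```text
t: 14.0
eef_pos: [0.5233, 0.2543, 0.1298]
tcp_rot: [-1.081, 2.948, -0.0]
ft_force: [-0.6, 0.6, -2.0]
grip_width: 0.0452
grip_force: 41.5
```

Run:
```python
from h import *
delta(538.6,185.1,17.1,130.3)
st=bot.state(); im=imaging.get_image("wrist"); np.savez("w3.npz",**im,**{"tcp_rot":st["tcp_rot"],"eef_pos":st["eef_pos"]})
cv2.imwrite("pics/w3.png",im["pixels"][:,:,::-1])
```

```text
t 14.0 pos [523.3 254.3 129.8] yaw 130.28 tilt [0.0012 0.0004] j6 -1.95 w 45.2 F [-0.6  0.6 -2. ] | roll -0.02 lin [ 33.2 -62.6 112.7]
```

View pics/w3.png

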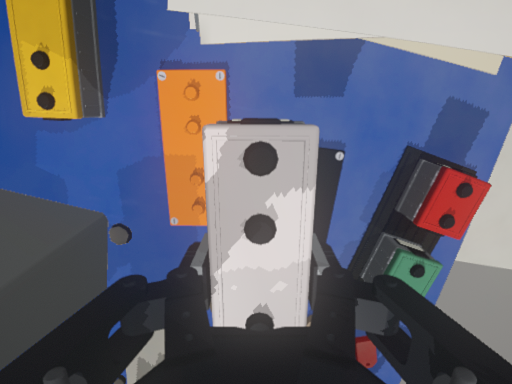

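Run:
```python
from h import *
w=np.load("w3.npz"); st=w
for n,a,z in (("white",[(261,158),(260,229),(259,324)],.1652),("orange",[(191,93),(193.3,127),(197,181),(199,209)],.0085)):
    X=unproj(w,a,z,st); d=X[-1]-X[0]
    print(n,np.round(X*1000,1),np.round(X.mean(0)[:2]*1000,1),"ang",round(np.degrees(np.arctan2(d[1],d[0])),1),[round(np.linalg.norm(X[i+1]-X[i])*1000,1) for i in range(len(a)-1)])
c=unproj(w,[(260,229),(259,324)],.1652,st).mean(0); print("white centre rel TCP",(c-w["eef_pos"])*1000)
```

```text
white [[480.9 218.  165.2]
 [503.9 237.  165.2]
 [541.4 268.2 165.2]] [508.7 241.1] ang 39.7 [np.float64(29.8), np.float64(48.8)]
orange [[496.2 149.6   8.5]
 [518.9 169.    8.5]
 [558.  202.4   8.5]
 [580.1 221.3   8.5]] [538.3 185.6] ang 40.5 [np.float64(29.8), np.float64(51.5), np.float64(29.0)]
white centre rel TCP [-0.66632418 -1.69827903 35.3913859 ]
```

Emit:
play_rows(steps=[{"linear": [16,-31,0],"fingers": 255,"roll": 0},{"linear": [16.4,-31,0],"fingers": 255,"roll": 0},{"linear": [0,0,35],"fingers": 255,"roll": 0},{"linear": [0,0,35],"fingers": 255,"roll": 0},{"linear": [0,0,28],"fingers": 255,"roll": 0},{"linear": [0,0,0],"fingers": 255,"roll": 0},{"linear": [0,0,0],"fingers": 255,"roll": 0}])

```text
t: 14.75
eef_pos: [0.5388, 0.1868, 0.0314]
tcp_rot: [1.084, -2.949, 0.0]
ft_force: [0.1, 0.1, -1.0]
grip_width: 0.0454
grip_force: 41.6
```

Run:
```python
from h import *
delta(538.8,186,17.1,130.3)
```

```text
t 14.75 pos [538.8 186.8  31.4] yaw 130.36 tilt [-0. -0.] j6 -2.08 w 45.4 F [ 0.1  0.1 -1. ] | roll 0.06 lin [ 0.5 -0.7 14.3]
```

Lower gently and watch the force.

Emit:
play_rows(steps=[{"linear": [0.5,-0.6,6],"fingers": 255,"roll": 0},{"linear": [0,0,3],"fingers": 255,"roll": 0},{"linear": [0,0,2],"fingers": 255,"roll": 0},{"linear": [0,0,1.5],"fingers": 255,"roll": 0},{"linear": [0,0,0],"fingers": 255,"roll": 0}])

```text
t: 15.25
eef_pos: [0.5385, 0.1855, 0.018]
tcp_rot: [1.083, -2.949, 0.0]
ft_force: [-0.0, -1.2, -1.6]
grip_width: 0.0458
grip_force: 41.7
```

Emit:
play_rows(steps=[{"linear": [0,0,1],"fingers": 255,"roll": 0},{"linear": [0,0,1],"fingers": 255,"roll": 0},{"linear": [0,0,0],"fingers": 255,"roll": 0}])

```text
t: 15.55
eef_pos: [0.5387, 0.1855, 0.0171]
tcp_rot: [-1.083, 2.949, -0.0]
ft_force: [-7.2, -3.5, 15.0]
grip_width: 0.0458
grip_force: 43.7
```

Emit:
play_rows(steps=[{"linear": [0,0,-1],"fingers": 0,"roll": 0},{"linear": [0,0,0],"fingers": 0,"roll": 0},{"linear": [0,0,0],"fingers": 0,"roll": 0},{"linear": [0,0,-30],"fingers": 0,"roll": 0},{"linear": [0,0,-40],"fingers": 0,"roll": 0},{"linear": [0,0,-40],"fingers": 0,"roll": 3},{"linear": [24.5,-27.4,0],"fingers": 0,"roll": 0},{"linear": [24.5,-27.4,0],"fingers": 0,"roll": 0},{"linear": [24.5,-27.3,0],"fingers": 0,"roll": 0},{"linear": [24.5,-27.3,0],"fingers": 0,"roll": 0},{"linear": [0,0,0],"fingers": 0,"roll": 0},{"linear": [0,0,0],"fingers": 0,"roll": 0}])

```text
t: 16.75
eef_pos: [0.5269, 0.0386, 0.127]
tcp_rot: [-1.003, 2.977, 0.0]
ft_force: [0.9, -0.1, 0.3]
grip_width: 0.0857
grip_force: 0.0
```

Run:
```python
from h import *
delta(527,39,11,127.3)
st=bot.state(); im=imaging.get_image("wrist"); np.savez("w4.npz",**im,**{"tcp_rot":st["tcp_rot"],"eef_pos":st["eef_pos"]})
cv2.imwrite("pics/w4.png",im["pixels"][:,:,::-1])
```

```text
t 16.75 pos [526.9  38.6 127. ] yaw 127.24 tilt [0.0001 0.0001] j6 -2.29 w 85.7 F [ 0.9 -0.1  0.3] | roll -0.06 lin [ -0.3   0.3 116. ]
```

View pics/w4.png

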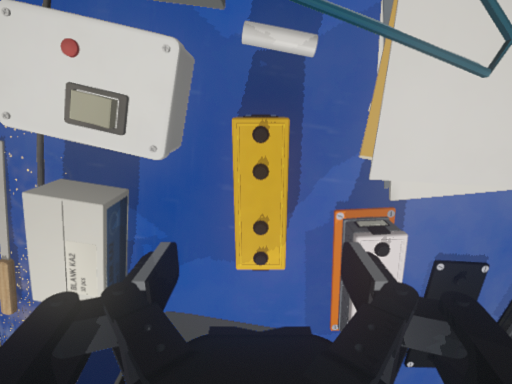

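Emit:
play_rows(grip_force=70, steps=[{"linear": [-0.3,0.3,35],"fingers": 0,"roll": 0},{"linear": [0,0,35],"fingers": 0,"roll": 0},{"linear": [0,0,30],"fingers": 0,"roll": 0},{"linear": [0,0,17.5],"fingers": 0,"roll": 0},{"linear": [0,0,0],"fingers": 0,"roll": 0},{"linear": [0,0,0],"fingers": 255,"roll": 0},{"linear": [0,0,0],"fingers": 255,"roll": 0},{"linear": [0,0,0],"fingers": 255,"roll": 0},{"linear": [0,0,0],"fingers": 255,"roll": 0},{"linear": [0,0,0],"fingers": 255,"roll": 0},{"linear": [0,0,0],"fingers": 255,"roll": 0}])

```text
t: 17.9
eef_pos: [0.5277, 0.0398, 0.0109]
tcp_rot: [-1.005, 2.974, -0.001]
ft_force: [-2.0, 4.0, 8.7]
grip_width: 0.0449
grip_force: 73.4
```

Run:
```python
from h import *
delta(521.5,308.3,17,123.4)
w=np.load("w4.npz"); X=unproj(w,[(261,134),(261,172),(260.5,228),(260.5,259)],.0465,w); print(X.mean(0)*1000,np.degrees(np.arctan2(*(X[-1]-X[0])[1::-1])))
```

```text
t 17.9 pos [527.7  39.8  10.9] yaw 127.33 tilt [0.0021 0.0002] j6 -2.29 w 44.9 F [-2.   4.   8.7] | roll 3.93 lin [-142.7  227.6   -6. ]
[526.72040304  38.52743014  46.5       ] 37.1091112030932
```

Emit:
play_rows(steps=[{"linear": [0,0,-5],"fingers": 255,"roll": 0},{"linear": [0,0,-15],"fingers": 255,"roll": 0},{"linear": [0,0,-30],"fingers": 255,"roll": 0},{"linear": [0,0,-30],"fingers": 255,"roll": 0},{"linear": [0,0,-30],"fingers": 255,"roll": 0},{"linear": [0,0,0],"fingers": 255,"roll": 3.8},{"linear": [0,0,0],"fingers": 255,"roll": 0}])

```text
t: 18.6
eef_pos: [0.5271, 0.0395, 0.1205]
tcp_rot: [-0.904, 3.008, -0.001]
ft_force: [-0.3, 0.4, -7.2]
grip_width: 0.0454
grip_force: 73.3
```

Run:
```python
from h import *
delta(523,309.4,17,123.5)
```

```text
t 18.6 pos [527.1  39.5 120.5] yaw 123.45 tilt [ 0.0014 -0.0002] j6 -2.23 w 45.4 F [-0.3  0.4 -7.2] | roll -0.05 lin [-145.5  227.4  103.4]
```

Emit:
play_rows(steps=[{"linear": [-12,18,0],"fingers": 255,"roll": 0},{"linear": [-22,35,0],"fingers": 255,"roll": 0},{"linear": [-22,35,0],"fingers": 255,"roll": 0},{"linear": [-22,35,0],"fingers": 255,"roll": 0},{"linear": [-22,35,0],"fingers": 255,"roll": 0},{"linear": [-22,35,0],"fingers": 255,"roll": 0},{"linear": [-16,24,0],"fingers": 255,"roll": 0},{"linear": [-7.5,10.4,0],"fingers": 255,"roll": 0},{"linear": [0,0,0],"fingers": 255,"roll": 0},{"linear": [0,0,0],"fingers": 255,"roll": 0}])

```text
t: 19.6
eef_pos: [0.5224, 0.3088, 0.1189]
tcp_rot: [0.907, -3.006, 0.001]
ft_force: [0.4, -0.9, -5.0]
grip_width: 0.0453
grip_force: 73.3
```

Run:
```python
from h import *
delta(523,309.4,17,123.5)
st=bot.state(); im=imaging.get_image("wrist"); np.savez("w5.npz",**im,**{"tcp_rot":st["tcp_rot"],"eef_pos":st["eef_pos"]})
cv2.imwrite("pics/w5.png",im["pixels"][:,:,::-1])
```

```text
t 19.6 pos [522.4 308.8 118.9] yaw 123.58 tilt [-0.0011 -0.001 ] j6 -1.75 w 45.3 F [ 0.4 -0.9 -5. ] | roll 0.08 lin [ -1.    0.2 101.9]
```

View pics/w5.png

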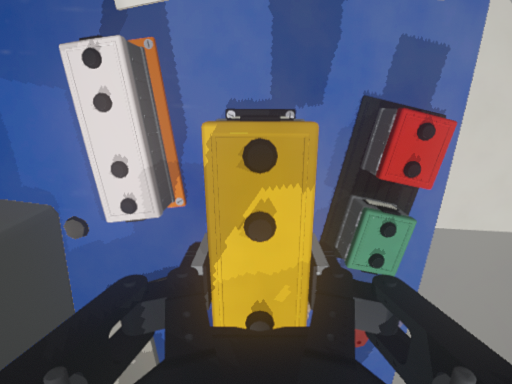

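Emit:
play_rows(steps=[{"linear": [-1.1,0.2,30],"fingers": 255,"roll": 0},{"linear": [0,0,30],"fingers": 255,"roll": 0},{"linear": [0,0,20],"fingers": 255,"roll": 0},{"linear": [0,0,8],"fingers": 255,"roll": 0},{"linear": [0,0,0],"fingers": 255,"roll": 0},{"linear": [0,0,0],"fingers": 255,"roll": 0}])

```text
t: 20.25
eef_pos: [0.5241, 0.31, 0.0326]
tcp_rot: [-0.905, 3.007, 0.0]
ft_force: [0.2, 0.5, -5.9]
grip_width: 0.045
grip_force: 73.3
```

Run:
```python
from h import *
delta(523,309.4,17,123.5)
```

```text
t 20.25 pos [524.1 310.   32.6] yaw 123.5 tilt [0.0012 0.0004] j6 -1.75 w 45.0 F [ 0.2  0.5 -5.9] | roll 0.0 lin [ 1.3  0.1 15.6]
```

Emit:
play_rows(steps=[{"linear": [1,0,6],"fingers": 255,"roll": 0},{"linear": [0,0,3],"fingers": 255,"roll": 0},{"linear": [0,0,2],"fingers": 255,"roll": 0},{"linear": [0,0,2],"fingers": 255,"roll": 0},{"linear": [0,0,1],"fingers": 255,"roll": 0},{"linear": [0,0,0],"fingers": 255,"roll": 0}])

```text
t: 20.85
eef_pos: [0.5226, 0.3097, 0.0173]
tcp_rot: [0.906, -3.008, 0.0]
ft_force: [-0.5, -0.0, -6.1]
grip_width: 0.0452
grip_force: 73.4
```

Emit:
play_rows(steps=[{"linear": [0,0,1],"fingers": 255,"roll": 0},{"linear": [0,0,0.8],"fingers": 255,"roll": 0},{"linear": [0,0,0],"fingers": 255,"roll": 0}])

```text
t: 21.15
eef_pos: [0.5227, 0.3098, 0.017]
tcp_rot: [-0.906, 3.007, -0.0]
ft_force: [-8.0, -4.0, 11.3]
grip_width: 0.0445
grip_force: 75.6
```

Emit:
play_rows(grip_force=40, steps=[{"linear": [0,0,-1],"fingers": 0,"roll": 0},{"linear": [0,0,0],"fingers": 0,"roll": 0},{"linear": [0,0,0],"fingers": 0,"roll": 0},{"linear": [0,0,-30],"fingers": 0,"roll": 0},{"linear": [0,0,-35],"fingers": 0,"roll": 6},{"linear": [0,0,-35],"fingers": 0,"roll": 6.1},{"linear": [-4.5,36.3,0],"fingers": 0,"roll": 0},{"linear": [-4.5,36.3,0],"fingers": 0,"roll": 0},{"linear": [-4.5,36.3,0],"fingers": 0,"roll": 0},{"linear": [0,0,0],"fingers": 0,"roll": 0},{"linear": [0,0,0],"fingers": 0,"roll": 0},{"linear": [0,0,0],"fingers": 0,"roll": 0}])

```text
t: 22.35
eef_pos: [0.4956, 0.4153, 0.1165]
tcp_rot: [0.583, -3.087, 0.001]
ft_force: [0.1, -0.8, -0.7]
grip_width: 0.0853
grip_force: 0.0
```

Run:
```python
from h import *
delta(495.5,416.1,10.5,111.4)
st=bot.state(); im=imaging.get_image("wrist"); np.savez("w6.npz",**im,**{"tcp_rot":st["tcp_rot"],"eef_pos":st["eef_pos"]})
cv2.imwrite("pics/w6.png",im["pixels"][:,:,::-1])
```

```text
t 22.35 pos [495.6 415.3 116.5] yaw 111.41 tilt [-0.0001 -0.0004] j6 -1.37 w 85.3 F [ 0.1 -0.8 -0.7] | roll 0.01 lin [ -0.2   0.8 106. ]
```

View pics/w6.png

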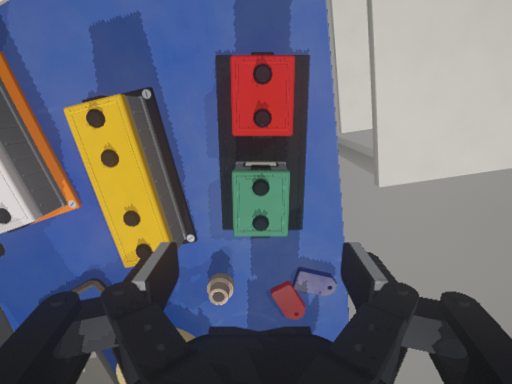

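Run:
```python
from h import *
w=np.load("w6.npz"); st=w
for n,a,z in (("red",[(262.5,74),(262,118)],.0495),("green",[(261,187),(261,223)],.0495),("yellow",[(96,118),(110,158),(132,218),(143.5,251)],.0525)):
    X=unproj(w,a,z,st); d=X[-1]-X[0]
    print(n,np.round(X.mean(0)[:2]*1000,1),"ang",round(np.degrees(np.arctan2(d[1],d[0])),1),[round(np.linalg.norm(X[i+1]-X[i])*1000,1) for i in range(len(a)-1)])
```

```text
red [418.2 386.1] ang 20.9 [np.float64(29.9)]
green [495.  415.4] ang 21.5 [np.float64(30.3)]
yellow [521.3 309. ] ang 33.1 [np.float64(29.9), np.float64(49.5), np.float64(30.0)]
```

Emit:
play_rows(steps=[{"linear": [-0.2,0.5,40],"fingers": 0,"roll": 0},{"linear": [0,0,35],"fingers": 0,"roll": 0},{"linear": [0,0,25],"fingers": 0,"roll": 0},{"linear": [0,0,6],"fingers": 0,"roll": 0},{"linear": [0,0,0],"fingers": 0,"roll": 0},{"linear": [0,0,0],"fingers": 255,"roll": 0},{"linear": [0,0,0],"fingers": 255,"roll": 0},{"linear": [0,0,0],"fingers": 255,"roll": 0},{"linear": [0,0,0],"fingers": 255,"roll": 0},{"linear": [0,0,0],"fingers": 255,"roll": 0},{"linear": [0,0,0],"fingers": 255,"roll": 0}])

```text
t: 23.5
eef_pos: [0.496, 0.4169, 0.0121]
tcp_rot: [-0.584, 3.085, 0.001]
ft_force: [-1.0, -0.7, 6.8]
grip_width: 0.0455
grip_force: 41.8
```

Run:
```python
from h import *
delta(555.9,331.6,59.5,123.5)
```

```text
t 23.5 pos [496.  416.9  12.1] yaw 111.44 tilt [0.0017 0.0009] j6 -1.36 w 45.5 F [-1.  -0.7  6.8] | roll -12.06 lin [  -3.  -104.2  -47.4]
```

Emit:
play_rows(steps=[{"linear": [0,0,-8],"fingers": 255,"roll": 0},{"linear": [0,0,-20],"fingers": 255,"roll": 0},{"linear": [0,0,-35],"fingers": 255,"roll": 0},{"linear": [0,0,-35],"fingers": 255,"roll": 0},{"linear": [0,0,-20],"fingers": 255,"roll": -6},{"linear": [0,0,0],"fingers": 255,"roll": -6.1},{"linear": [-1,-35,0],"fingers": 255,"roll": 0},{"linear": [-1,-35,0],"fingers": 255,"roll": 0},{"linear": [-1.2,-34.4,0],"fingers": 255,"roll": 0},{"linear": [0,0,30],"fingers": 255,"roll": 0},{"linear": [0,0,0],"fingers": 255,"roll": 0},{"linear": [0,0,0],"fingers": 255,"roll": 0}])

```text
t: 24.7
eef_pos: [0.5553, 0.3314, 0.0992]
tcp_rot: [0.906, -3.007, 0.0]
ft_force: [-0.1, -0.0, -0.1]
grip_width: 0.0458
grip_force: 41.5
```

Run:
```python
from h import *
delta(556.3,331.6,59.1,123.5)
```

```text
t 24.7 pos [555.3 331.4  99.2] yaw 123.54 tilt [-0.0008 -0.0003] j6 -1.74 w 45.8 F [-0.1 -0.  -0.1] | roll 0.04 lin [-0.9 -0.4 40.1]
```

Emit:
play_rows(steps=[{"linear": [-0.8,-0.4,20],"fingers": 255,"roll": 0},{"linear": [0,0,6],"fingers": 255,"roll": 0},{"linear": [0,0,0],"fingers": 255,"roll": 0},{"linear": [0,0,4],"fingers": 255,"roll": 0},{"linear": [0,0,3],"fingers": 255,"roll": 0},{"linear": [0,0,2],"fingers": 255,"roll": 0},{"linear": [0,0,2],"fingers": 255,"roll": 0},{"linear": [0,0,0],"fingers": 255,"roll": 0}])

```text
t: 25.5
eef_pos: [0.5565, 0.3313, 0.0615]
tcp_rot: [0.906, -3.008, 0.0]
ft_force: [0.2, -0.5, -0.7]
grip_width: 0.0455
grip_force: 41.7
```

Emit:
play_rows(steps=[{"linear": [0,0,1],"fingers": 255,"roll": 0},{"linear": [0,0,1],"fingers": 255,"roll": 0},{"linear": [0,0,1],"fingers": 255,"roll": 0},{"linear": [0,0,0],"fingers": 255,"roll": 0}])

```text
t: 25.9
eef_pos: [0.5567, 0.3314, 0.0592]
tcp_rot: [-0.906, 3.008, -0.0]
ft_force: [-3.2, -1.3, 4.6]
grip_width: 0.0456
grip_force: 42.4
```

Emit:
play_rows(steps=[{"linear": [0,0,-0.5],"fingers": 0,"roll": 0},{"linear": [0,0,0],"fingers": 0,"roll": 0},{"linear": [0,0,0],"fingers": 0,"roll": 0},{"linear": [0,0,-30],"fingers": 0,"roll": 0},{"linear": [0,0,-40],"fingers": 0,"roll": 0},{"linear": [0,0,0],"fingers": 0,"roll": 6},{"linear": [0,0,0],"fingers": 0,"roll": 6.1},{"linear": [27,25.5,0],"fingers": 0,"roll": 0},{"linear": [27,25.5,0],"fingers": 0,"roll": 0},{"linear": [27,25.5,0],"fingers": 0,"roll": 0},{"linear": [26.3,25.6,0],"fingers": 0,"roll": 0},{"linear": [0,0,0],"fingers": 0,"roll": 0}])

```text
t: 27.1
eef_pos: [0.4161, 0.3886, 0.1295]
tcp_rot: [0.588, -3.085, -0.001]
ft_force: [1.1, -0.3, 0.9]
grip_width: 0.0851
grip_force: 0.0
```

Emit:
play_rows(steps=[{"linear": [0,0,0],"fingers": 0,"roll": 0}])

```text
t: 27.2
eef_pos: [0.4191, 0.3876, 0.1295]
tcp_rot: [-0.586, 3.086, 0.0]
ft_force: [0.5, 0.4, 0.3]
grip_width: 0.0857
grip_force: 0.0
```

Run:
```python
from h import *
delta(419.5,387.3,10.5,111.3)
```

```text
t 27.2 pos [419.1 387.6 129.5] yaw 111.51 tilt [0.0006 0.0002] j6 -1.33 w 85.7 F [0.5 0.4 0.3] | roll 0.21 lin [ -0.2  -0.4 119. ]
```

Emit:
play_rows(steps=[{"linear": [0,0,40],"fingers": 0,"roll": 0},{"linear": [0,0,40],"fingers": 0,"roll": 0},{"linear": [0,0,30],"fingers": 0,"roll": 0},{"linear": [0,0,9],"fingers": 0,"roll": 0},{"linear": [0,0,0],"fingers": 0,"roll": 0},{"linear": [0,0,0],"fingers": 255,"roll": 0},{"linear": [0,0,0],"fingers": 255,"roll": 0},{"linear": [0,0,0],"fingers": 255,"roll": 0},{"linear": [0,0,0],"fingers": 255,"roll": 0},{"linear": [0,0,0],"fingers": 255,"roll": 0},{"linear": [0,0,0],"fingers": 255,"roll": 0}])

```text
t: 28.3
eef_pos: [0.4202, 0.3876, 0.0117]
tcp_rot: [-0.584, 3.085, 0.001]
ft_force: [0.1, -1.4, 7.1]
grip_width: 0.046
grip_force: 41.4
```

Run:
```python
from h import *
delta(489.2,288,59.1,123.5)
```

```text
t 28.3 pos [420.2 387.6  11.7] yaw 111.44 tilt [0.002  0.0012] j6 -1.33 w 46.0 F [ 0.1 -1.4  7.1] | roll -12.06 lin [  -2.7 -121.2  -47.4]
```

Emit:
play_rows(steps=[{"linear": [0,0,-8],"fingers": 255,"roll": 0},{"linear": [0,0,-20],"fingers": 255,"roll": 0},{"linear": [0,0,-35],"fingers": 255,"roll": 0},{"linear": [0,0,-35],"fingers": 255,"roll": 0},{"linear": [0,0,-20],"fingers": 255,"roll": -6},{"linear": [0,0,0],"fingers": 255,"roll": -6.1},{"linear": [-1.3,-40.6,0],"fingers": 255,"roll": 0},{"linear": [-1.3,-40.6,0],"fingers": 255,"roll": 0},{"linear": [-1.4,-40.7,0],"fingers": 255,"roll": 0},{"linear": [0,0,30],"fingers": 255,"roll": 0},{"linear": [0,0,0],"fingers": 255,"roll": 0},{"linear": [0,0,0],"fingers": 255,"roll": 0}])

```text
t: 29.5
eef_pos: [0.4897, 0.288, 0.0989]
tcp_rot: [0.906, -3.007, -0.0]
ft_force: [0.7, 0.5, -0.1]
grip_width: 0.0453
grip_force: 41.5
```

Run:
```python
from h import *
delta(490.8,288.2,58.7,123.5)
st=bot.state(); im=imaging.get_image("wrist"); np.savez("w7.npz",**im,**{"tcp_rot":st["tcp_rot"],"eef_pos":st["eef_pos"]})
cv2.imwrite("pics/w7.png",im["pixels"][:,:,::-1])
```

```text
t 29.5 pos [489.7 288.   98.9] yaw 123.54 tilt [-0.0006 -0.0002] j6 -1.76 w 45.3 F [ 0.7  0.5 -0.1] | roll 0.04 lin [-1.  -0.5 40.2]
```

View pics/w7.png

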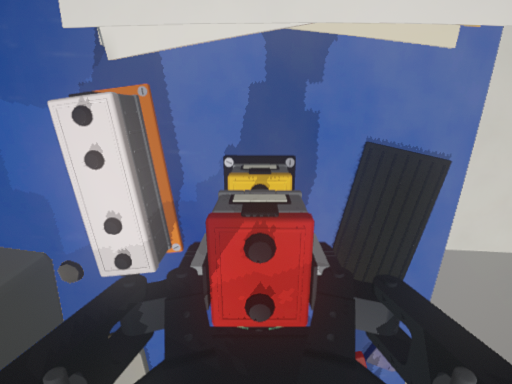

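Emit:
play_rows(steps=[{"linear": [-0.7,-0.3,20],"fingers": 255,"roll": 0},{"linear": [0,0,6],"fingers": 255,"roll": 0},{"linear": [0,0,0],"fingers": 255,"roll": 0},{"linear": [0,0,4],"fingers": 255,"roll": 0},{"linear": [0,0,3],"fingers": 255,"roll": 0},{"linear": [0,0,2],"fingers": 255,"roll": 0},{"linear": [0,0,2],"fingers": 255,"roll": 0},{"linear": [0,0,0],"fingers": 255,"roll": 0}])

```text
t: 30.35
eef_pos: [0.4908, 0.2879, 0.061]
tcp_rot: [0.906, -3.008, 0.0]
ft_force: [-0.9, 0.2, -1.7]
grip_width: 0.0453
grip_force: 41.7
```

Emit:
play_rows(steps=[{"linear": [0,0,1],"fingers": 255,"roll": 0},{"linear": [0,0,1],"fingers": 255,"roll": 0},{"linear": [0,0,1],"fingers": 255,"roll": 0},{"linear": [0,0,0],"fingers": 255,"roll": 0}])

```text
t: 30.75
eef_pos: [0.4909, 0.2879, 0.0587]
tcp_rot: [-0.906, 3.008, -0.0]
ft_force: [-3.1, -2.0, 7.1]
grip_width: 0.0454
grip_force: 42.5
```

Seated (58.7 as expected). Release, retreat up, and inspect.

Emit:
play_rows(steps=[{"linear": [0,0,-0.5],"fingers": 0,"roll": 0},{"linear": [0,0,0],"fingers": 0,"roll": 0},{"linear": [0,0,0],"fingers": 0,"roll": 0},{"linear": [0,0,-30],"fingers": 0,"roll": 0},{"linear": [0,0,-40],"fingers": 0,"roll": 0},{"linear": [0,0,-40],"fingers": 0,"roll": 0},{"linear": [0,0,-30],"fingers": 0,"roll": 0},{"linear": [0,20,0],"fingers": 0,"roll": 0},{"linear": [0,20,0],"fingers": 0,"roll": 0},{"linear": [0,0,0],"fingers": 0,"roll": 0},{"linear": [0,0,0],"fingers": 0,"roll": 0}])

```text
t: 31.85
eef_pos: [0.4687, 0.3213, 0.1986]
tcp_rot: [0.907, -3.008, 0.0]
ft_force: [-0.3, -0.4, 0.4]
grip_width: 0.0855
grip_force: 0.0
```

Run:
```python
from h import *
im=imaging.get_image("wrist"); s=imaging.get_image("scene")
a=im["pixels"][:,:,::-1]; b=cv2.resize(np.ascontiguousarray(s["pixels"][150:320,130:330,::-1]),(452,384),interpolation=cv2.INTER_CUBIC)
cv2.imwrite("pics/w8.png",cv2.resize(np.hstack([a,b]),(800,319)))
for n in ("blank_box_2_c","lock_cylinder_2_c"): print(imaging.look_for(n,"scene")[:1])
```

```text
[{'centre': [0.6568, -0.0749, 0.0532], 'confidence': 0.89}]
[{'centre': [0.4075, -0.0194, 0.0211], 'confidence': 0.7}]
```

View pics/w8.png

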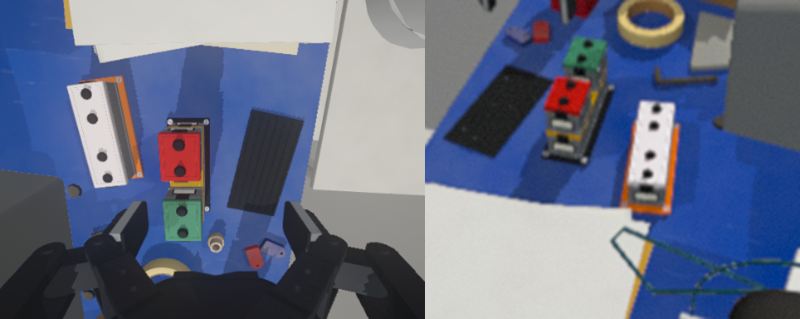

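```bash
python3 -c "
from station import bot
print(bot.job_done())"
```

```text
the job is handed in; nothing more can be done
None
```

The job is handed in at about 32 s of robot time, with no verdict returned yet: the white bin is locked on the orange plate, the yellow bin on the black plate, and red and green are locked back on top at their original ends. The carton and lock cylinder are where they were.

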